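# Clamp the donor records in the lever arch file

## Task

Lift the lever of the open lever arch file so that its rings spring open, then thread the red punched compressor bar over the two straight posts and press it gently but firmly down on the paper until you feel the stack give. Let go of the bar and press the lever down until it clicks shut and the rings are closed, leaving the tube rack, the bottle and the stamp alone; do not force anything.

Things in the scene. Friction and masses are not known exactly. Their poses are not given: they have to be found in the camera images.
- file: Blue lever arch file (A5) lying open, fixed on the table; board 285 x 220 mm, 6 mm thick. Origin on the table surface midway between its two straight steel posts; x points from the posts over the paper (away from the lever), y along the line of the posts, z up. Everything 'in the file's frame' below is measured from here.
- post_left (a point): Top of the post at y +40 mm in the file's frame, 57 mm above the table. Posts are 5.5 mm in diameter, the last 9 mm tapering to 2 mm at the top.
- post_right (a point): Top of the other, equal post, at y -40 mm in the file's frame.
- paper_middle (a point): Nominal middle of the block of punched white paper (148 x 190 mm) the posts stand through: x 60, y 0, height 24 mm in the file's frame. The paper's true top is anywhere from 16 to 34 mm above the table, not measured: feel for it. It is springy, about 3 N per mm for 5 mm, then hard. 8 to 12 N is a good firm press, held a moment (5 N is the least); over 22 N creases it.
- lever_hinge (a point): Point on the lever's hinge axis, at x -47, y 0, height 30 mm in the file's frame, between two ears (y +-16.5 mm, x -36 to -58 mm, up to 37 mm high). The hinge axis is the file's y axis.
- lever_grip (a point): Centre of the black grip at the lever's end (22 mm along the lever, 20 mm wide along the file's y, 10 mm thick), 63 mm from the hinge axis, 27 mm free at each side. Shut, it lies level, 31 mm above the table, at x -110 mm in the file's frame; it swings up and towards the posts. Its axes turn with the lever: x from grip to hinge, z out of the face that is on top when shut.
- lever (a joint): Lever angle, rad: 0 shut and level (hard stop), about 1.25 up (hard stop), rings open. Over-centre action: lifting it off shut takes up to about 12 N at the grip, beyond about 0.42 it springs up by itself; pressing it down takes up to about 12 N across the lever, and below 0.42 it snaps shut by itself. When shutting it, stay under 45 N (push, or both fingers' squeeze).
- arches (a joint): Angle of the two rings, rad: 0 closed, about 0.9 open; driven by the lever (0.75 times its angle). Steel wire arches 5.4 mm thick at y +40 and -40 mm, pivoting at x -45 mm, height 12 mm in the file's frame. Closed they reach over onto the post tops (66 mm high) and block them; open they stand at x below -45 mm, up to 80 mm high.
- bar_centre (a point): Centre, half-way up, 20 mm above the underside, of the loose red compressor bar (50 g): strip 26 x 118 mm, 8 mm thick, two 8.5 mm through holes 40 mm either side of its middle along its y. In the middle an upright tab, 24 mm along x, 12 mm thick along y, up to 40 mm above the underside. Same after half a turn. Starts flat on the table left or right of the file, tab up.
- bar: The same bar; origin at the centre of its underside.
- tube_rack: White rack with capped sample tubes, 72 x 116 mm, 82 mm high; origin at the centre of its underside. Leave alone.
- sanitiser: White and blue bottle, 56 mm diameter, 150 mm high; origin at the centre of its underside. Leave alone.
- stamp: Small blue hand stamp, base 40 x 22 mm, 55 mm high; origin at the centre of its underside. Stands on the other side of the file from the bar. Leave alone.
Things that resemble listed ones, but are neither listed nor needed, are in the scene too. Of the things that look like the bar, the middle-sized one is meant.

How it is judged:
On the way, in this order (a step that is already met when the one before it is completed fails the run):
1. the lever is lifted and the rings stand open, the bar not yet on the posts (value of joint lever above 1 rad and horizontal distance between bar_centre and file above 0.05 m), for 0.2 s.
2. the bar is threaded on both posts and pressed on the paper with more than 5 N, rings open (value of joint lever above 0.8 rad and horizontal distance between bar_centre and file below 0.005 m and z of bar_centre in the frame of file below 0.056 m and angle between the y axis of bar and the y axis of file, either way round below 0.08 rad and angle between bar's own z axis and vertical below 0.1 rad and contact force between bar and file above 5 N), for 0.15 s.
At the end, for the whole second after the job is handed in: The lever is shut and the rings are closed (both within 0.06 rad), with the bar lying still and flat (within 0.08 rad) on the paper, threaded on both posts (centre within 5 mm of the midpoint between them, long axis along the posts within 0.08 rad, bar's centre lower than 56 mm above the table) (value of joint each of lever, arches below 0.06 rad and horizontal distance between bar_centre and file below 0.005 m and z of bar_centre in the frame of file below 0.056 m and angle between bar's own z axis and vertical below 0.08 rad and angle between the y axis of bar and the y axis of file, either way round below 0.08 rad and linear speed of bar below 0.02 m/s); the robot touches nothing.
It fails at once if the bar is pressed against the file with more than 22 N (contact force between bar and file above 22 N).
It fails at once if while the bar is on the posts, the fingers push on the file or its lever with more than 45 N, squeeze included (horizontal distance between bar_centre and file below 0.005 m and z of bar_centre in the frame of file below 0.056 m and contact force between the fingers and file above 45 N).
It fails at once if the robot's arm pushes on the file with more than 15 N (contact force between the arm and file above 15 N).
It fails at once if the tube rack, the bottle or the stamp is shifted by more than 15 mm (distance of any of tube_rack, sanitiser, stamp from where it was at the start of the episode above 0.015 m).
It also fails if it takes over 72 s, if anything falls off the work surface, if the arm or the gripper's body presses on something with over 40 N, if the wrist force passes 120 N, or if a joint passes its speed limit or range.

## Robot

A 6-joint arm with a two-finger parallel gripper is mounted at the origin on the work surface. World frame = base frame: x ahead of the robot, y to its left, z up, the work surface at z = 0. Lengths are in m, angles in rad, forces in N, time in s.
With the tool pointing down it reaches from about 0.35 to 0.775 m from the base axis. Payload 7.3 kg.
Tool frame: the origin (TCP) lies on the centre line of the jaws, within the pads' length; the fingertips stand 11 mm ahead of it and the grasp point (between the pads) lies 8 mm behind it; y points along the fingers, z is the direction in which the jaws open and shut, and the axes are right-handed (so a half turn about y gives the same grasp; the last joint's range is limited). The gripper opens to 92 mm and grips with 3 to 60 N. Pads are 19 mm wide; open, the fingers measure 130 mm over their backs; the gripper's body (75 mm by 190 mm) begins 47 mm behind the grasp point.
Start: joints at [-1.466, 0.342, 1.524, -0, 1.275, -0.146], TCP at [0.13, -0.509, 0.238] pointing down, gripper open.
Joint ranges: [-2.53, 2.53], [-0.77, 2.02], [0.04, 2.7], [-1, 4.14], [0.28, 2.66], [-3.11, 3.11]. Speed limits (rad/s): [2.57, 2.57, 3.14, 3.14, 3.14, 3.14].

## Interface

Orientations are given as [roll, pitch, yaw] about the fixed x, y, z axes, in that order (R = Rz(yaw) Ry(pitch) Rx(roll)).
In Python, from cell import robot, cams gives the robot as it stands.
- The arm moves only by the tool apply_moves, never from a script. Its argument "plan" is a list of rows, each a list of 7 numbers: the shift along the tool's x, y, z in m, then the turn, a rotation vector about the tool's x, y, z in degrees, then the gripper command: -1 is fully open, 1 is shut, values between are in proportion. A call has exactly 5 rows; each row is the pose to reach, as a shift and turn from the pose commanded when the call began, along the tool's axes at that moment; what a row does not reach only later rows make up. A row lasts 1/8 s, in which the tool goes at most 62.5 mm and 10.7 degrees, less where a joint would pass 70% of its speed; a pose out of reach is approached as far as the arm can. A call with a gripper value outside its range is refused whole. The fingers move at their own pace and stop on an object; "squeeze" is the grip in N (left out, the last holds). Time passes only in rows, so rows that repeat a pose let the fingers close, or fill a call up. It gives the time, the measured TCP pose, the force and the opening at its end, in the units of the state.
- robot.observe(): the state, without advancing time (a new reading comes with each control period).
- cams.read_camera(name): name is "scene" or "top" or "wrist"; returns the picture (400x640x3 uint8, blue, green, red); there is no depth.
- cams.calibration(name): a dict with "fx", "fy", "cx", "cy" (pixels), "dist" ([k1, k2, p1, p2, k3] as OpenCV has them; the pictures are not rectified), "extrinsics" (4x4, takes a point from world to camera coordinates); the wrist camera has in their place "T_tool_cam" (4x4, takes a point from camera to tool coordinates, whose origin is the TCP and whose axes are the tool frame's). Camera axes: x right, y up, looking along -z (the intrinsics and any distortion apply to the point x, -y, -z); pixel columns grow to the right and rows downward; lengths in m; the calibration is good to about 2 mm. A picture is of the moment at which its call begins: read the wrist's pose just before it. calibration takes no time and is no camera call.
- robot.hand_in(): hands the job in, once; it reports no verdict.
The state is a dict: "time": time; "qpos": joint angles; "qvel": joint speeds; "joint_efforts": joint torques, N m; "tool_pos": TCP position; "tool_rot": TCP orientation; "contact_force": force on the tool from outside, world axes, zero at the start; "torque": the same for the moment, N m; "opening": finger opening in m.
Only numpy, scipy, OpenCV 4.12 (cv2) and the standard library are available. Lean on these libraries where they do the work, as an engineer would, in place of code of your own. Each camera call takes 0.05 s, during which the arm holds its last target. There are 200 camera calls.

## Working session

There is one attempt and no reset: what is moved stays moved. The work goes in short steps, Python scripts to look and compute and a tool call to move; the robot and the scene stay as the last step left them, time stands still between calls to the robot, and variables do not carry over. Pictures are saved under pics/ and viewed, about 8 in all and at most 12, crops included, and the job is handed in when it is done.

Besides the shell and the picture viewer there is one more tool, called after "Emit:" by a JSON object that holds its "method" and its "body". apply_moves: Moves the arm, as the interface text tells. Its arguments: {"type":"object","properties":{"plan":{"type":"array","items":{"type":"array","items":{"type":"number"}}},"squeeze":{"type":"number"}},"required":["plan"]}

```bash
ls; mkdir -p pics
python3 - <<'E'
from cell import robot,cams
import cv2,numpy as np
print(robot.observe())
for n in("scene","top"):
    cv2.imwrite(f"pics/{n}0.png",cams.read_camera(n)); 
for n in("scene","top","wrist"):
    print(n,cams.calibration(n))
E
```

```text
pics
{'time': 0.0, 'qpos': array([-1.46597564e+00,  3.42717362e-01,  1.52504784e+00, -7.70791104e-06,
        1.27538418e+00, -1.45989069e-01]), 'qvel': array([ 0.00099023,  0.00018418, -0.00152133,  0.00069192, -0.00033821,
        0.00031866]), 'joint_efforts': array([ 8.57276555e-04, -4.31233120e+01, -2.44215077e+01,  7.19149341e-02,
        5.59598836e-02, -1.29457976e-04]), 'tool_pos': array([ 0.13028145, -0.50816435,  0.23703698]), 'tool_rot': array([-1.57233756e+00,  2.19165339e-04, -2.89078082e+00]), 'contact_force': array([-0.63063809, -0.18235032,  0.20358127]), 'torque': array([ 0.03725881, -0.00485205,  0.01126963]), 'opening': 0.09180304850040842}
scene {'fx': 439.7792257145492, 'fy': 439.7792257145492, 'cx': 317.3707875136979, 'cy': 199.27768792012142, 'dist': array([-0.11795033,  0.        ,  0.        ,  0.        ,  0.        ]), 'extrinsics': array([[ 0.06215241,  0.9980644 , -0.00212815,  0.04553335],
       [-0.84279993,  0.05362557,  0.53554885,  0.37529577],
       [ 0.53462637, -0.03149205,  0.84450157, -1.80132504],
       [ 0.        ,  0.        ,  0.       
[... 309 characters left out ...]
,  0.08913591, -0.47942198],
       [-0.08887386, -0.01082831,  0.99598403, -1.21805378],
       [ 0.        ,  0.        ,  0.        ,  1.        ]])}
wrist {'fx': 289.65907093930434, 'fy': 289.65907093930434, 'cx': 317.4316370529966, 'cy': 199.74025653722813, 'dist': array([-0.03759367,  0.        ,  0.        ,  0.        ,  0.        ]), 'T_tool_cam': array([[ 1.82665455e-04, -9.56001624e-01, -2.93361316e-01,
        -7.86402206e-02],
       [ 4.43307773e-04,  2.93361370e-01, -9.56001522e-01,
        -1.47422992e-01],
       [ 9.99999885e-01,  4.45791016e-05,  4.77389939e-04,
         1.18720749e-03],
       [ 0.00000000e+00,  0.00000000e+00,  0.00000000e+00,
         1.00000000e+00]])}
```

View pics/top0.png

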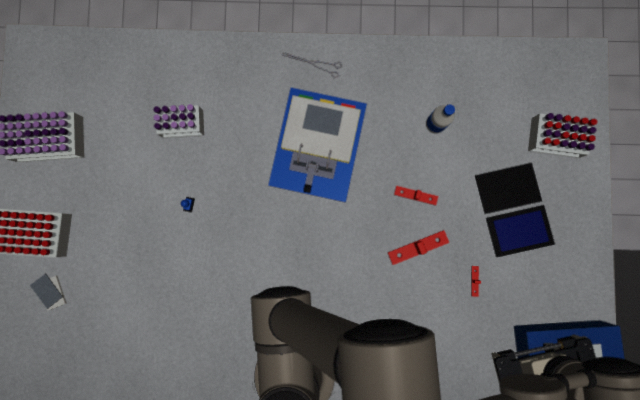

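View pics/scene0.png

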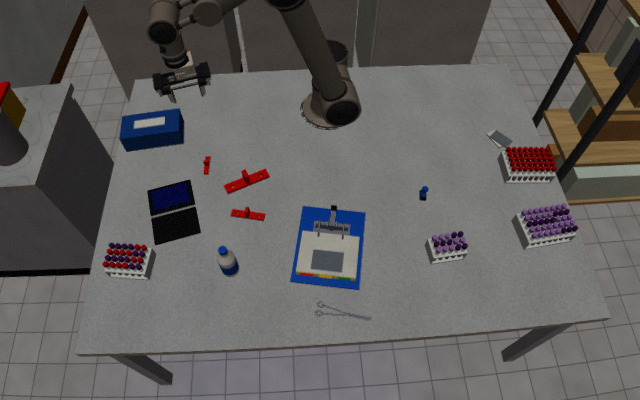

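Top view: the file's board is at about (318,145) with its lever grip at (308,188). The red bar candidates are (416,195), which looks middle-sized, (418,247), the largest, and (475,281), the smallest. The bottle is at (440,118), the stamp at (188,204) and a rack at (178,120). Next I'll measure the bars and the file.

```bash
cat > h.py <<'E'
from cell import robot,cams
import cv2,numpy as np
from scipy.spatial.transform import Rotation as Ro
def tool():
    s=robot.observe(); T=np.eye(4); T[:3,:3]=Ro.from_euler('xyz',s['tool_rot']).as_matrix(); T[:3,3]=s['tool_pos']; return T,s
def rays(name,px,T=None):
    c=cams.calibration(name); K=np.array([[c['fx'],0,c['cx']],[0,c['fy'],c['cy']],[0,0,1]])
    u=cv2.undistortPoints(np.array(px,float).reshape(-1,1,2),K,c['dist']).reshape(-1,2)
    d=np.c_[u[:,0],-u[:,1],-np.ones(len(u))]
    M=np.linalg.inv(c['extrinsics']) if name!='wrist' else T@c['T_tool_cam']
    return M[:3,3],d@M[:3,:3].T
def plane(name,px,z,T=None):
    o,d=rays(name,px,T); return o+d*((z-o[2])/d[:,2])[:,None]
def proj(name,P,T=None):
    c=cams.calibration(name); K=np.array([[c['fx'],0,c['cx']],[0,c['fy'],c['cy']],[0,0,1]])
    E=c['extrinsics'] if name!='wrist' else np.linalg.inv(T@c['T_tool_cam'])
    p=np.c_[np.array(P,float).reshape(-1,3),np.ones(np.size(P)//3)]@E.T
    return cv2.projectPoints((p[:,:3]*[1,-1,-1]).reshape(-1,1,3),np.zeros(3),np.zeros(3),K,c['dist'])[0].reshape(-1,2)
def tri(a,b):  # (origin,dir) pairs
    (o1,d1),(o2,d2)=a,b; A=np.c_[d1,-d2]; s=np.linalg.lstsq(A,o2-o1,rcond=None)[0]
    return (o1+d1*s[0]+o2+d2*s[1])/2, np.linalg.norm(o1+d1*s[0]-o2-d2*s[1])
def mask(im,color):
    h=cv2.cvtColor(im,cv2.COLOR_BGR2HSV)
    if color=='red': return cv2.inRange(h,(0,150,90),(6,255,255))|cv2.inRange(h,(174,150,90),(180,255,255))
    return cv2.inRange(h,(105,150,80),(125,255,255))
E
python3 - <<'E'
from h import *
im=cv2.imread('pics/top0.png')
for col,z,mn in(('red',.008,60),('blue',.006,800)):
    cs,_=cv2.findContours(mask(im,col),0,2)
    for c in cs:
        if cv2.contourArea(c)<mn: continue
        P=plane('top',c.reshape(-1,2),z)[:,:2].astype(np.float32)
        r=cv2.minAreaRect(cv2.convexHull(P)); print(col,cv2.boundingRect(c),np.round(r[0],4),np.round(r[1],4),round(r[2],1),np.round(cv2.boxPoints(r),3).tolist())
cv2.imwrite('pics/crop1.png',cv2.resize(im[80:300,260:500],None,fx=3.2,fy=2.7*3.2/2.7,interpolation=2)[:600] if 0 else cv2.resize(im[80:270,260:500],None,fx=3.1,fy=3.1,interpolation=2))
E
```

```text
red (472, 266, 9, 30) [ 0.2631 -0.4807] [0.0213 0.0774] 89.7 [[0.2240000069141388, -0.4909999966621399], [0.3019999861717224, -0.492000013589859], [0.3019999861717224, -0.4699999988079071], [0.2240000069141388, -0.4699999988079071]]
red (388, 243, 30, 21) [ 0.3301 -0.2843] [0.034  0.0749] 22.7 [[0.30000001192092896, -0.25600001215934753], [0.32899999618530273, -0.32499998807907104], [0.36000001430511475, -0.31200000643730164], [0.3310000002384186, -0.24300000071525574]]
red (417, 231, 32, 23) [ 0.3634 -0.363 ] [0.0372 0.0818] 25.9 [[0.32899999618530273, -0.33399999141693115], [0.36500000953674316, -0.40799999237060547], [0.39800000190734863, -0.3919999897480011], [0.3619999885559082, -0.3179999887943268]]
red (416, 190, 22, 15) [ 0.4833 -0.3453] [0.0584 0.0263] 72.8 [[0.4620000123977661, -0.36899998784065247], [0.4869999885559082, -0.37700000405311584], [0.5040000081062317, -0.32100000977516174], [0.4790000021457672, -0.3140000104904175]]
red (395, 186, 21, 13) [ 0.4963 -0.2875] [0.0531 0.0235] 77.3 [[0.4790000021457672, -0.3109999895095825], [0.5019999742507935, -0.3160000145435333], [0.5139999985694885, -0.2639999985694885], [0.4909999966621399, -0.2590000033378601]]
blue (528, 327, 95, 30) [ 0.113  -0.7356] [0.0738 0.2392] 2.5 [[0.07100000232458115, -0.6179999709129333], [0.08100000023841858, -0.8569999933242798], [0.1550000011920929, -0.8539999723434448], [0.14499999582767487, -0.6150000095367432]]
blue (269, 88, 97, 113) [ 0.6257 -0.0437] [0.2169 0.2817] 79.3 [[0.46700000762939453, -0.12399999797344208], [0.7440000176429749, -0.17599999904632568], [0.7839999794960022, 0.03700000047683716], [0.5070000290870667, 0.08900000154972076]]
```

View pics/crop1.png

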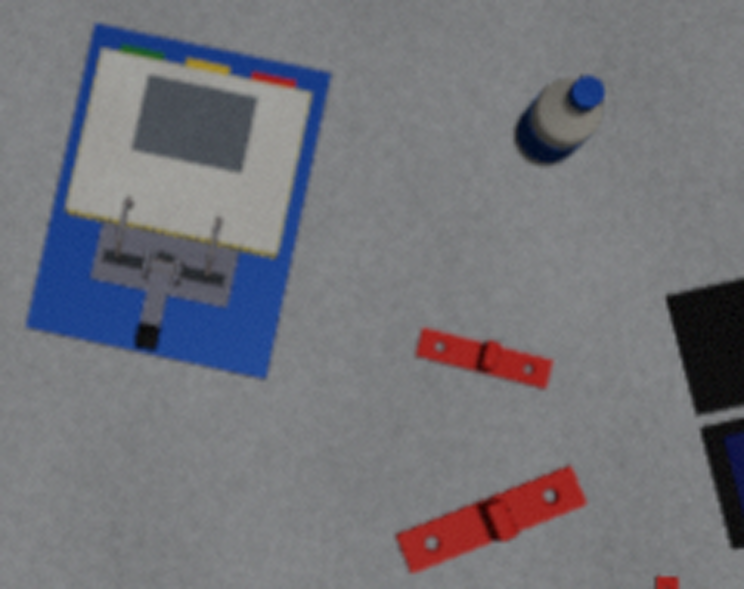

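The crop confirms the choice. The bar at top (416,195) is about 118 mm long with a tab in the middle; the one below it is larger (about 165 mm) and the third is about 77 mm. The grip is at about (307,188). Next I'll estimate the file origin and the first approach.

```bash
cat >> h.py <<'E'
def go(target,yaw,tilt=0):
    "print shift/turn in tool axes to reach TCP target with tool down, tool x at yaw (deg)"
    T,s=tool(); R2=Ro.from_euler('xyz',[-90,0,yaw],degrees=True).as_matrix()
    print('t',round(s['time'],2),'pos',np.round(s['tool_pos'],4),'F',np.round(s['contact_force'],1),'op',round(s['opening'],4))
    print('shift',np.round(T[:3,:3].T@(np.array(target)-T[:3,3]),4),'turn',np.round(Ro.from_matrix(T[:3,:3].T@R2).as_rotvec(degrees=True),1))
E
python3 - <<'E'
from h import *
im=cv2.imread('pics/top0.png')
g=cv2.cvtColor(im,cv2.COLOR_BGR2GRAY)
m=np.zeros_like(g);m[178:197,298:318]=(g[178:197,298:318]<35)*255
ys,xs=np.nonzero(m);print(xs.mean(),ys.mean(),len(xs))
G=plane('top',[[xs.mean(),ys.mean()]],.034)[0]
yaw=np.radians(-10.7);ux=np.array([np.cos(yaw),np.sin(yaw)]);uy=np.array([-ux[1],ux[0]])
O=G[:2]+.110*ux
print('grip',G,'origin',O,'board centre in file',(np.array([.6257,-.0437])-O)@np.c_[ux,uy])
p=plane('top',[[260+128/3.1,80+203/3.1],[260+219/3.1,80+220/3.1]],.062);print(p,[(q[:2]-O)@np.c_[ux,uy] for q in p])
V=O-.09*ux; print('view',V); go([*V,.25],169.3)
E
```

```text
307.0 188.22916666666666 48
grip [ 0.49772106 -0.01948159  0.034     ] origin [ 0.60580847 -0.03990492] board centre in file [ 2.02502952e-02 -3.59023801e-05]
[[ 0.60877393 -0.00195949  0.062     ]
 [ 0.59603961 -0.08046084  0.062     ]] [array([-0.0041313 ,  0.03783625]), array([-0.00206912, -0.04166452])]
view [ 0.51737331 -0.02319492]
t 0.1 pos [ 0.1303 -0.5082  0.2371] F [-0.2  0.1  0.2] op 0.0918
shift [-0.4954 -0.0123 -0.3738] turn [ 0.1 25.1  0. ]
```

Emit:
{"method": "apply_moves", "body": {"plan": [[-0.05,-0.012,-0.037,0,5,0,-1],[-0.1,-0.012,-0.075,0,10,0,-1],[-0.15,-0.012,-0.112,0,15,0,-1],[-0.2,-0.012,-0.15,0,20,0,-1],[-0.248,-0.012,-0.187,0,25,0,-1]]}}

```text
time: 0.72
tool_pos: [0.325, -0.2641, 0.2496]
tool_rot: [-1.571, 0.0, 2.953]
contact_force: [0.7, -0.3, -0.6]
opening: 0.0917
```

```bash
python3 -c "
from h import *
go([.5174,-.0232,.25],169.3)"
```

```text
t 0.72 pos [ 0.325  -0.2641  0.2496] F [ 0.7 -0.3 -0.6] op 0.0917
shift [-0.1438 -0.0004 -0.2727] turn [ 0.  -0.1 -0. ]
```

Emit:
{"method": "apply_moves", "body": {"plan": [[-0.029,0,-0.054,0,0,0,-1],[-0.058,0,-0.109,0,0,0,-1],[-0.087,0,-0.164,0,0,0,-1],[-0.116,0,-0.218,0,0,0,0.26],[-0.144,0,-0.273,0,0,0,0.26]]}}

```text
time: 1.35
tool_pos: [0.5169, -0.0223, 0.2494]
tool_rot: [-1.57, -0.0, 2.956]
contact_force: [0.9, -0.7, 0.5]
opening: 0.0761
```

Run:
```python
from h import *
T,s=tool();im=cams.read_camera('wrist');np.save('Tw1.npy',T);cv2.imwrite('pics/w1.png',im)
go([.4977,-.0195,.1],169.3); print(s['qvel'])
```

```text
t 1.4 pos [ 0.5202 -0.0166  0.2492] F [0.8 4.4 0.2] op 0.0723
shift [0.0219 0.1491 0.0075] turn [ 0.2  0.3 -0.1]
[ 0.90752451  0.49392434 -0.6952189  -0.00442906  0.19590744  0.90752773]
```

View pics/w1.png

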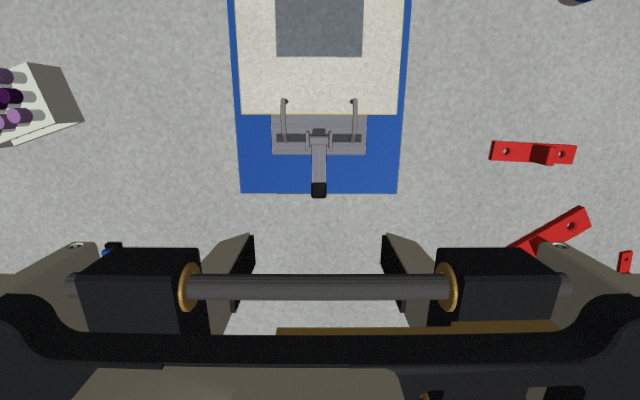

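The wrist view shows the file upright in the picture, with the lever grip at (319,190), arch ends over the posts at (284,101) and (354,101), and the target bar at right (533,152). The arm was still settling, so I'll measure on a still frame.

Run:
```python
from h import *
cams.read_camera('wrist');cams.read_camera('wrist')
T,s=tool();im=cams.read_camera('wrist');np.save('Tw2.npy',T);cv2.imwrite('pics/w2.png',im)
print(np.abs(s['qvel']).max(), s['tool_pos'])
g=cv2.cvtColor(im,cv2.COLOR_BGR2GRAY); sub=(g[175:205,300:340]<40).astype(np.uint8)
ys,xs=np.nonzero(sub);print('grip px',xs.min()+300,xs.max()+300,ys.min()+175,ys.max()+175,len(xs))
B=mask(im,'blue'); B[230:]=0
cs,_=cv2.findContours(B,0,2);c=max(cs,key=cv2.contourArea).reshape(-1,2)
# lower edge and sides
low=np.array([[x,c[c[:,0]==x][:,1].max()] for x in range(250,390) if not 300<x<340 and (c[:,0]==x).any()])
P=plane('wrist',low,.006,T)[:,:2]; P=P[np.abs(P[:,0]-np.median(P[:,0]))<.03]
v=cv2.fitLine(P.astype(np.float32),cv2.DIST_HUBER,0,.01,.01).ravel();print('edge yaw',np.degrees(np.arctan2(v[1],v[0])),v)
rows=range(125,185);Lp=plane('wrist',[[np.nonzero(B[r,:315])[0].min(),r] for r in rows],.006,T)[:,:2];Rp=plane('wrist',[[np.nonzero(B[r])[0].max(),r] for r in rows],.006,T)[:,:2]
for q in(Lp,Rp):
    w=cv2.fitLine(q.astype(np.float32),cv2.DIST_HUBER,0,.01,.01).ravel();print('side yaw',np.degrees(np.arctan(w[1]/w[0])),w)
M=mask(im,'red');M[:, :480]=0
cs,_=cv2.findContours(M,0,2)
for c in cs:
    if cv2.contourArea(c)>150: print(cv2.boundingRect(c),cv2.contourArea(c))
cv2.imwrite('pics/c2.png',cv2.resize(im[80:210,260:380],None,fx=4,fy=4,interpolation=2))
```

```text
0.06759464118727086 [ 0.51675768 -0.0216818   0.24882701]
grip px 312 326 183 197 217
edge yaw 79.15181 [0.1882074  0.9821293  0.50145614 0.05572052]
side yaw -10.764638 [ 0.98240274 -0.18677503  0.55780655  0.07742128]
side yaw -10.9855385 [ 0.9816753  -0.19056122  0.52104694 -0.13560411]
(619, 252, 14, 22) 188.5
(509, 208, 83, 57) 1248.5
(492, 142, 86, 24) 1169.0
```

View pics/c2.png

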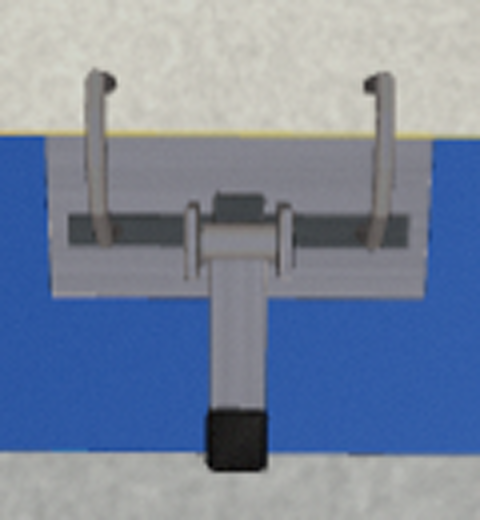

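Run:
```python
from h import *
T=np.load('Tw2.npy')
yaw=np.radians(-10.85);ux=np.array([np.cos(yaw),np.sin(yaw)]);uy=np.array([-ux[1],ux[0]])
n=lambda p:(p@ux,p@uy)
e=n(np.array([.50145614,.05572052]));l=n(np.array([.55780655,.07742128]));r=n(np.array([.52104694,-.13560411]))
print('edge x',e[0],'mid y',(l[1]+r[1])/2,'width',l[1]-r[1])
for z,px in((.036,[[260+238/4,80+408/4],[260+238/4,80+463/4]]),):
    print('grip top near/far',[n(q[:2]) for q in plane('wrist',px,z,T)])
# arch tips over posts, height ~62
t=plane('wrist',[[260+103/4,80+82/4],[260+378/4,80+82/4]],.058,T);print('tips',[n(q[:2]) for q in t])
oldO=np.array([.6058,-.0399]);print('old O',n(oldO))
```

```text
edge x 0.48200304259800275 mid y 0.07296949649626952 width 0.21613678289733557
grip top near/far [(np.float64(0.5036524814985188), np.float64(0.07201400607197238)), (np.float64(0.48535195455043195), np.float64(0.07182153095027939))]
tips [(np.float64(0.6016684067507649), np.float64(0.1106316410158278)), (np.float64(0.6023277632150184), np.float64(0.03432917461451091))]
old O (np.float64(0.6024810430428676), np.float64(0.07484813139937668))
```

```bash
cat >> h.py <<'E'
yaw=np.radians(-10.85);ux=np.array([np.cos(yaw),np.sin(yaw)]);uy=np.array([-ux[1],ux[0]])
O=.603*ux+.0728*uy
def F(x,y,z,O=O): return [*(O+x*ux+y*uy),z]
E
python3 -c "
from h import *
print(O);go(F(-.110,-.0003,.027),169.15)"
```

```text
[ 0.60592414 -0.04200921]
t 1.55 pos [ 0.5159 -0.0232  0.2489] F [-0.   0.3 -0.3] op 0.0605
shift [0.0177 0.222  0.0017] turn [-0.   0.4  0.1]
```

Emit:
{"method": "apply_moves", "body": {"plan": [[0.018,0.05,0.002,0,0.2,0,0.26],[0.018,0.1,0.002,0,0.2,0,0.26],[0.018,0.135,0.002,0,0.2,0,0.26],[0.018,0.16,0.002,0,0.2,0,0.26],[0.018,0.16,0.002,0,0.2,0,0.26]]}}

```text
time: 2.17
tool_pos: [0.4961, -0.0239, 0.0884]
tool_rot: [-1.571, -0.004, 2.951]
contact_force: [0.6, 0.3, 1.1]
opening: 0.0335
```

```bash
python3 -c "
from h import *
im=cams.read_camera('wrist');cv2.imwrite('pics/w3.png',im)
go(F(-.110,-.0003,.027),169.15)"
```

```text
t 2.23 pos [ 0.4972 -0.0239  0.0897] F [-0.2 -0.  -0. ] op 0.0342
shift [-0.0002  0.0627 -0.0023] turn [-0.  -0.1  0.1]
```

View pics/w3.png

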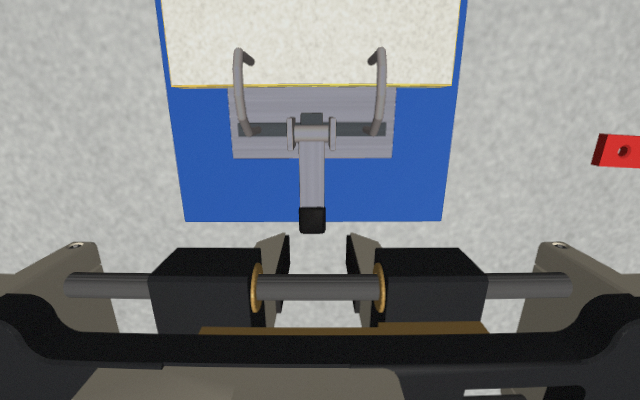

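The gripper stands slightly right of the grip, which is at (312,220) against a jaw centre of (318,270). That agrees with the computed -2.3 mm in z, so I'll descend and close.

Emit:
{"method": "apply_moves", "body": {"plan": [[0,0.02,-0.002,0,0,0,0.26],[0,0.045,-0.002,0,0,0,0.26],[0,0.062,-0.002,0,0,0,0.26],[0,0.062,-0.002,0,0,0,0.26],[0,0.062,-0.002,0,0,0,0.8]], "squeeze": 30}}

```text
time: 2.85
tool_pos: [0.4992, -0.0213, 0.0291]
tool_rot: [-1.571, 0.002, 2.952]
contact_force: [0.8, -0.7, 0.6]
opening: 0.0276
```

Emit:
{"method": "apply_moves", "body": {"plan": [[0,0,0,0,0,0,0.8],[0,0,0,0,0,0,0.8],[0,-0.003,0,0,0,0,0.8],[-0.001,-0.007,0,0,0,0,0.8],[-0.001,-0.011,0,0,0,0,0.8]]}}

```text
time: 3.48
tool_pos: [0.4995, -0.0205, 0.0377]
tool_rot: [-1.572, -0.0, 2.952]
contact_force: [7.3, 4.0, -15.3]
opening: 0.0197
```

Emit:
{"method": "apply_moves", "body": {"plan": [[-0.001,-0.005,0,0,0,0,0.8],[-0.003,-0.011,0,0,0,0,0.8],[-0.005,-0.016,0,0,0,0,0.8],[-0.008,-0.021,0,0,0,0,0.8],[-0.011,-0.027,0,0,0,0,0.8]]}}

```text
time: 4.1
tool_pos: [0.509, -0.0223, 0.0652]
tool_rot: [-1.572, -0.003, 2.953]
contact_force: [1.1, 4.9, -3.7]
opening: 0.0196
```

Emit:
{"method": "apply_moves", "body": {"plan": [[-0.004,-0.004,0,0,0,0,0.8],[-0.008,-0.008,0,0,0,0,0.8],[-0.013,-0.012,0,0,0,0,0.8],[-0.02,-0.017,0,0,0,0,0.8],[-0.02,-0.017,0,0,0,0,0.8]]}}

```text
time: 4.72
tool_pos: [0.5326, -0.0267, 0.0851]
tool_rot: [-1.572, 0.007, 2.952]
contact_force: [3.6, 5.3, 8.3]
opening: 0.0197
```

```bash
python3 -c "
from h import *
go(F(-.110,-.0003,.027),169.15)
im=cams.read_camera('wrist');cv2.imwrite('pics/w4.png',im)"
```

```text
t 4.72 pos [ 0.5326 -0.0267  0.0851] F [3.6 5.3 8.3] op 0.0197
shift [0.0355 0.0578 0.0015] turn [ 0.1  0.  -0.4]
```

View pics/w4.png

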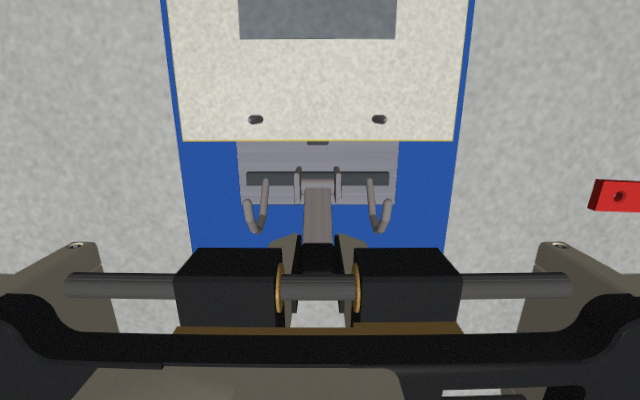

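The lever is up at about 1.15 rad and the rings have swung back. The posts are seen almost end-on at (256,119) and (379,119). I'll release and rise, then fix the post tops from this picture.

Emit:
{"method": "apply_moves", "body": {"plan": [[0,0,0,0,0,0,0.35],[0,0,0,0,0,0,0.35],[0,-0.03,0,0,0,0,0.35],[0,-0.08,0,0,0,0,0.35],[0,-0.13,0,0,0,0,-0.2]]}}

```text
time: 5.4
tool_pos: [0.5291, -0.0271, 0.2137]
tool_rot: [-1.57, -0.002, 2.952]
contact_force: [1.0, 0.5, 0.5]
opening: 0.0358
```

Run:
```python
from h import *
s=None
R=Ro.from_euler('xyz',[-1.572,.007,2.952]).as_matrix();T=np.eye(4);T[:3,:3]=R;T[:3,3]=[.5326,-.0267,.0851]
im=cv2.imread('pics/w4.png');g=cv2.cvtColor(im,cv2.COLOR_BGR2GRAY)
print(proj('wrist',[F(0,.04,.057),F(0,-.04,.057),F(0,.04,.024),F(0,-.04,.024)],T).round(1))
for a in(240,364):
    w=g[105:132,a:a+30];ys,xs=np.nonzero(w<120);print(xs.min()+a,xs.max()+a,xs.mean()+a,ys.min()+105,ys.max()+105,ys.mean()+105)
cv2.imwrite('pics/c4.png',cv2.resize(im[100:140,235:400],None,fx=4.5,fy=4.5,interpolation=2))
# bar coarse
b=plane('top',[[416,195.5]],.008)[0];print(b)
B=plane('wrist',[[256,119],[379,119]],.057,T);print([((q[:2]-O)@ux,(q[:2]-O)@uy) for q in B])
go([b[0],b[1],.2],166)
```

```text
[[249.2 119.3]
 [385.2 119.3]
 [260.  118.4]
 [374.6 118.3]]
249 262 255.62135922330097 115 123 118.92233009708738
372 385 378.656862745098 115 123 118.7843137254902
[ 0.48833203 -0.31850638  0.008     ]
[(np.float64(0.00017035734537721963), np.float64(0.035992667985820945)), (np.float64(0.00014450360910249813), np.float64(-0.03635157970788863))]
t 5.4 pos [ 0.5291 -0.0271  0.2137] F [1.  0.5 0.5] op 0.0358
shift [-0.0148  0.0138  0.2939] turn [-0.   3.2  0.1]
```

View pics/c4.png

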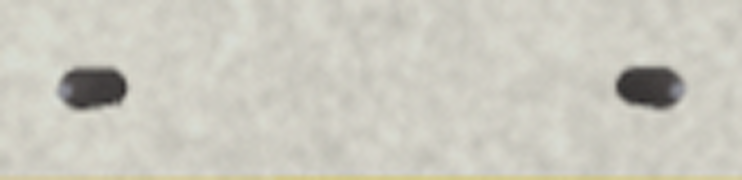

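The post tops are predicted at (249.2,119.3) and (385.2,119.3), and the crop shows their outer ends at (249,119) and (385,119), so the file origin agrees to under 1 mm. Next is the bar.

Emit:
{"method": "apply_moves", "body": {"plan": [[-0.003,0,0.06,0,1,0,-0.2],[-0.006,0.01,0.12,0,2,0,-0.2],[-0.009,0.02,0.18,0,3,0,-0.2],[-0.012,0.03,0.24,0,3,0,-0.2],[-0.015,0.04,0.294,0,3,0,-0.2]]}}

```text
time: 6.02
tool_pos: [0.4882, -0.3206, 0.1721]
tool_rot: [-1.571, -0.001, 2.899]
contact_force: [0.6, -0.1, 0.2]
opening: 0.0553
```

Emit:
{"method": "apply_moves", "body": {"plan": [[0,0,0,0,0,0,0],[0,0,0,0,0,0,0],[0,0,0,0,0,0,0],[0,0,0,0,0,0,0],[0,0,0,0,0,0,0]]}}

```text
time: 6.65
tool_pos: [0.4896, -0.3177, 0.173]
tool_rot: [-1.571, 0.0, 2.901]
contact_force: [-0.2, -0.1, -0.2]
opening: 0.0464
```

Run:
```python
from h import *
T,s=tool();im=cams.read_camera('wrist');cv2.imwrite('pics/w5.png',im);np.save('Tw5.npy',T);print(s['tool_pos'],s['tool_rot'])
M=mask(im,'red');cs,_=cv2.findContours(M,0,2)
for c in cs:
    if cv2.contourArea(c)>300: print(cv2.boundingRect(c),cv2.contourArea(c))
cv2.imwrite('pics/c5.png',cv2.resize(im[120:270,200:440],None,fx=3.2,fy=3.2,interpolation=2))
```

```text
[ 0.48960778 -0.31771578  0.17304105] [-1.57051191e+00  3.65970987e-04  2.90145765e+00]
(291, 300, 77, 28) 1483.5
(265, 173, 107, 31) 2365.5
```

View pics/c5.png

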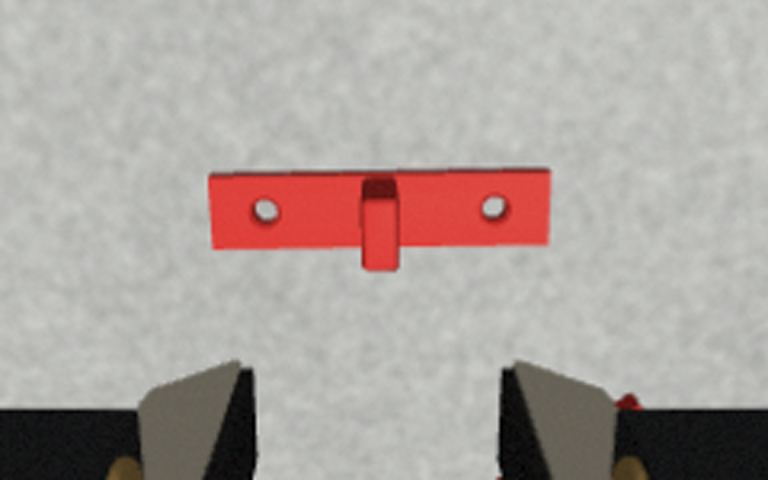

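The crop shows the middle-sized bar with holes at (265,211) and (494,207) and the tab top centred at (380,233), in crop pixels at 3.2x.

Run:
```python
from h import *
T=np.load('Tw5.npy')
f=lambda x,y:[200+x/3.2,120+y/3.2]
h=plane('wrist',[f(265,211),f(494,207)],.008,T);t=plane('wrist',[f(380,233)],.040,T)
d=h[0]-h[1];ang=np.degrees(np.arctan2(d[1],d[0]))
cn=plane('wrist',[f(210,174),f(549,169),f(549,244),f(213,249)],.008,T)
C=h.mean(0);print('holes',h.round(4),np.linalg.norm(d),'y-axis yaw',ang,'mid',C.round(4),'tab',t.round(4),'corners mid',cn.mean(0).round(4))
d2=cn[0]+cn[3]-cn[1]-cn[2];print(np.degrees(np.arctan2(d2[1],d2[0])))
for z in(.09,.036): go([C[0],C[1],z],ang+90 if ang<90 else ang+90)
```

```text
holes [[ 0.4979 -0.2815  0.008 ]
 [ 0.4804 -0.3591  0.008 ]] 0.07960236437950075 y-axis yaw 77.26724894434791 mid [ 0.4892 -0.3203  0.008 ] tab [[ 0.4895 -0.3205  0.04  ]] corners mid [ 0.489  -0.3205  0.008 ]
77.11112872636603
t 6.7 pos [ 0.4895 -0.3179  0.173 ] F [-0.3 -0.5  0.5] op 0.0462
shift [-0.0002  0.083   0.0024] turn [-0. -1. -0.]
t 6.7 pos [ 0.4895 -0.3179  0.173 ] F [-0.3 -0.5  0.5] op 0.0462
shift [-0.0002  0.137   0.0024] turn [-0. -1. -0.]
```

Emit:
{"method": "apply_moves", "body": {"plan": [[0,0.05,0.0024,0,-1,0,0],[0,0.1,0.0024,0,-1,0,0.2],[0,0.135,0.0024,0,-1,0,0.2],[0,0.148,0.0024,0,-1,0,0.2],[0,0.148,0.0024,0,-1,0,0.2]], "squeeze": 35}}

```text
time: 7.32
tool_pos: [0.4888, -0.3207, 0.0247]
tool_rot: [-1.571, -0.0, 2.918]
contact_force: [-0.2, 0.0, 0.2]
opening: 0.0364
```

Emit:
{"method": "apply_moves", "body": {"plan": [[0,0,0,0,0,0,1],[0,0,0,0,0,0,1],[0,0,0,0,0,0,1],[0,0,0,0,0,0,1],[0,0,0,0,0,0,1]]}}

```text
time: 7.95
tool_pos: [0.4891, -0.321, 0.0257]
tool_rot: [-1.57, 0.001, 2.918]
contact_force: [-1.5, 1.9, 5.8]
opening: 0.0114
```

Emit:
{"method": "apply_moves", "body": {"plan": [[0,0,0,0,0,0,1],[0,-0.05,0,0,0,0,1],[0,-0.1,0,0,0,0,1],[0,-0.12,0,0,0,0,1],[0,-0.12,0,0,0,0,1]]}}

```text
time: 8.57
tool_pos: [0.4893, -0.3213, 0.1463]
tool_rot: [-1.569, 0.003, 2.918]
contact_force: [0.7, -0.3, -1.5]
opening: 0.0117
```

Run:
```python
from h import *
cams.read_camera('wrist');T,s=tool();im=cams.read_camera('wrist');cv2.imwrite('pics/w6.png',im);np.save('Tw6.npy',T)
print(np.abs(s['qvel']).max());cv2.imwrite('pics/c6.png',cv2.resize(im[180:330,200:440],None,fx=3.2,fy=3.2,interpolation=2))
go(F(0,0,.15),169.15)
```

```text
0.030501871920874182
t 8.68 pos [ 0.4882 -0.3204  0.1437] F [ 0.1 -0.3 -0.8] op 0.0118
shift [-0.053  -0.0062 -0.2976] turn [ 0.  -2.   0.1]
```

View pics/c6.png

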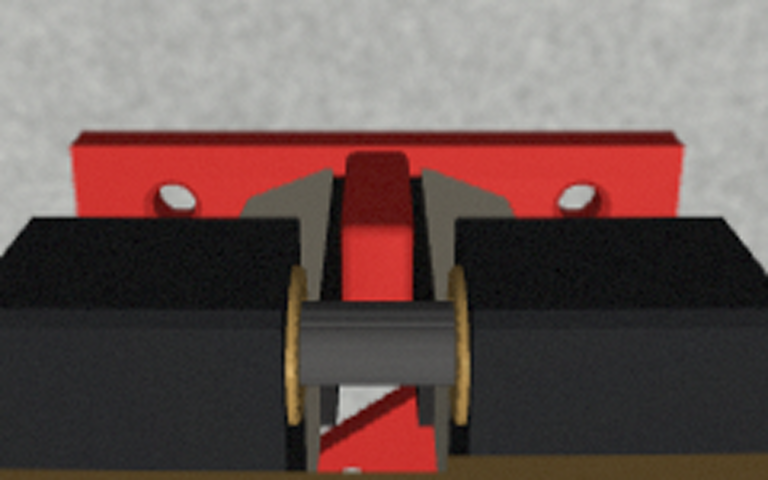

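The bar is held level, with holes at crop (178,199) and (579,199) and far top corners at (73,146) and (685,146). I'll work out where it sits in the hand.

Run:
```python
from h import *
T=np.load('Tw6.npy');f=lambda x,y:[200+x/3.2,180+y/3.2]
z=T[2,3]-.0173
for n,p in(('holes',[f(178,199),f(579,199)]),('corners',[f(73,146),f(685,146)])):
    P=plane('wrist',p,z,T);Q=(P-T[:3,3])@T[:3,:3];print(n,Q.round(4),Q.mean(0).round(4),np.linalg.norm(P[0]-P[1]).round(4))
```

```text
holes [[-0.001   0.0173 -0.0372]
 [-0.001   0.0173  0.0411]] [-0.001   0.0173  0.0019] 0.0783
corners [[-0.0121  0.0173 -0.0567]
 [-0.0121  0.0173  0.0608]] [-0.0121  0.0173  0.002 ] 0.1175
```

Three measurements agree that the wrist camera reads about 1.9 mm too far along tool z:
- The tab is centred in the jaws but measures +1.9 mm.
- The lever's side force pushed the tool the same way.
- The top camera puts the file origin about 2 mm further along +y.

I'll correct the origin's y by +1.9 mm. The x estimates already agree.

```bash
sed -i 's/O=.603\*ux+.0728\*uy/O=.603*ux+.0747*uy/' h.py; python3 -c "
from h import *
print(O)
go(F(0,0,.15),169.15)"
```

```text
[ 0.6062818  -0.04014317]
t 8.68 pos [ 0.4882 -0.3204  0.1437] F [ 0.1 -0.3 -0.8] op 0.0118
shift [-0.0529 -0.0062 -0.2995] turn [ 0.  -2.   0.1]
```

Emit:
{"method": "apply_moves", "body": {"plan": [[-0.007,-0.006,-0.04,0,-1,0,1],[-0.018,-0.006,-0.1,0,-2,0,1],[-0.028,-0.006,-0.16,0,-2,0,1],[-0.039,-0.006,-0.22,0,-2,0,1],[-0.049,-0.006,-0.275,0,-2,0,1]]}}

```text
time: 9.3
tool_pos: [0.5973, -0.0613, 0.1486]
tool_rot: [-1.571, -0.003, 2.953]
contact_force: [0.8, -0.5, 0.3]
opening: 0.0117
```

Emit:
{"method": "apply_moves", "body": {"plan": [[-0.004,0,-0.02,0,0,0,1],[-0.004,0,-0.0245,0,0,0,1],[-0.004,0,-0.0245,0,0,0,1],[-0.004,0.02,-0.0245,0,0,0,1],[-0.004,0.03,-0.0245,0,0,0,1]]}}

```text
time: 9.93
tool_pos: [0.6052, -0.0419, 0.1197]
tool_rot: [-1.57, -0.002, 2.95]
contact_force: [0.9, 0.7, -0.2]
opening: 0.0114
```

Run:
```python
from h import *
[cams.read_camera('wrist') for _ in range(4)];go(F(0,0,.1),169.15)
T,s=tool();im=cams.read_camera('wrist');cv2.imwrite('pics/w7.png',im);np.save('Tw7.npy',T)
cv2.imwrite('pics/c7.png',cv2.resize(im[200:290,190:450],None,fx=3,fy=3,interpolation=2));print(np.abs(s['qvel']).max())
```

```text
t 10.12 pos [ 0.6061 -0.041   0.1209] F [-0.7 -1.  -1.3] op 0.0119
shift [-0.0001  0.0209 -0.0008] turn [-0. -0. -0.]
0.011400045495075613
```

View pics/c7.png

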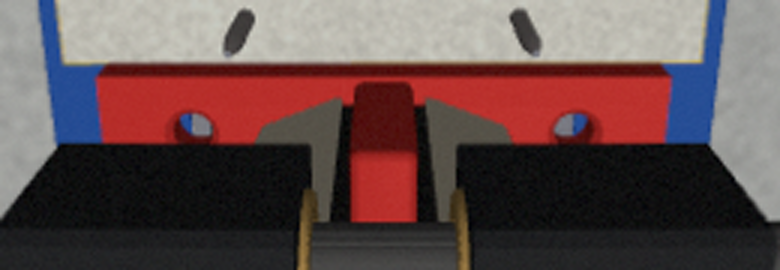

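The post tips are at crop (232,53) and (533,53), midpoint 382.5. The holes are at (193,127) and (574,127), midpoint 383.5. So the sideways fit is good, and I'll check the x fit by ray.

Run:
```python
from h import *
T=np.load('Tw7.npy');f=lambda x,y:[190+x/3,200+y/3]
for n,p,z in(('tips',[f(232,54),f(533,54)],.057),('holes',[f(193,127),f(574,127)],T[2,3]-.0173),('edge',[f(100,76),f(668,76)],T[2,3]-.0173)):
    P=plane('wrist',p,z,T);Q=(P-T[:3,3])@T[:3,:3];print(n,Q.round(4).tolist(),Q.mean(0).round(4))
```

```text
tips [[0.0006, 0.0639, -0.0377], [0.0006, 0.0639, 0.0405]] [0.0006 0.0639 0.0014]
holes [[-0.0008, 0.0173, -0.038], [-0.0008, 0.0173, 0.0413]] [-0.0008  0.0173  0.0016]
edge [[-0.0122, 0.0173, -0.0564], [-0.0122, 0.0173, 0.0599]] [-0.0122  0.0173  0.0017]
```

Emit:
{"method": "apply_moves", "body": {"plan": [[0.0004,0.015,-0.0004,0,0,0,1],[0.0004,0.03,-0.0004,0,0,0,1],[0.0004,0.036,-0.0004,0,0,0,1],[0.0004,0.041,-0.0004,0,0,0,1],[0.0004,0.046,-0.0004,0,0,0,1]]}}

```text
time: 10.8
tool_pos: [0.606, -0.0397, 0.0745]
tool_rot: [-1.571, 0.0, 2.953]
contact_force: [-0.3, 0.9, -1.3]
opening: 0.0118
```

Emit:
{"method": "apply_moves", "body": {"plan": [[0,0,0,0,0,0,1],[0,0.002,0,0,0,0,1],[0,0.004,0,0,0,0,1],[0,0.006,0,0,0,0,1],[0,0.008,0,0,0,0,1]]}}

```text
time: 11.42
tool_pos: [0.6058, -0.0397, 0.0666]
tool_rot: [-1.571, 0.0, 2.953]
contact_force: [0.3, -0.7, -0.8]
opening: 0.0118
```

Both posts are threaded freely. Now to feel for the paper.

Emit:
{"method": "apply_moves", "body": {"plan": [[0,0.002,0,0,0,0,1],[0,0.004,0,0,0,0,1],[0,0.005,0,0,0,0,1],[0,0.006,0,0,0,0,1],[0,0.007,0,0,0,0,1]]}}

```text
time: 12.05
tool_pos: [0.6058, -0.0397, 0.0597]
tool_rot: [-1.571, 0.0, 2.953]
contact_force: [-0.4, 0.1, -0.9]
opening: 0.0115
```

Emit:
{"method": "apply_moves", "body": {"plan": [[0,0.0007,0,0,0,0,1],[0,0.0014,0,0,0,0,1],[0,0.002,0,0,0,0,1],[0,0.002,0,0,0,0,1],[0,0.002,0,0,0,0,1]]}}

```text
time: 12.68
tool_pos: [0.6058, -0.0397, 0.0577]
tool_rot: [-1.571, 0.0, 2.953]
contact_force: [0.6, -0.1, -0.7]
opening: 0.0118
```

Emit:
{"method": "apply_moves", "body": {"plan": [[0,0.0006,0,0,0,0,1],[0,0.0012,0,0,0,0,1],[0,0.002,0,0,0,0,1],[0,0.002,0,0,0,0,1],[0,0.002,0,0,0,0,1]]}}

```text
time: 13.3
tool_pos: [0.6058, -0.0397, 0.0557]
tool_rot: [-1.571, -0.0, 2.953]
contact_force: [-0.6, -0.1, -1.5]
opening: 0.012
```

Emit:
{"method": "apply_moves", "body": {"plan": [[0,0.0006,0,0,0,0,1],[0,0.0012,0,0,0,0,1],[0,0.002,0,0,0,0,1],[0,0.002,0,0,0,0,1],[0,0.002,0,0,0,0,1]]}}

```text
time: 13.92
tool_pos: [0.6057, -0.0397, 0.0537]
tool_rot: [-1.571, -0.0, 2.953]
contact_force: [0.1, -0.4, -1.1]
opening: 0.012
```

Emit:
{"method": "apply_moves", "body": {"plan": [[0,0.0006,0,0,0,0,1],[0,0.0012,0,0,0,0,1],[0,0.002,0,0,0,0,1],[0,0.002,0,0,0,0,1],[0,0.002,0,0,0,0,1]]}}

```text
time: 14.55
tool_pos: [0.6058, -0.0397, 0.0518]
tool_rot: [-1.571, 0.0, 2.953]
contact_force: [0.1, 1.2, 0.9]
opening: 0.0114
```

Emit:
{"method": "apply_moves", "body": {"plan": [[0,0.0006,0,0,0,0,1],[0,0.0012,0,0,0,0,1],[0,0.0015,0,0,0,0,1],[0,0.0015,0,0,0,0,1],[0,0.0015,0,0,0,0,1]]}}

```text
time: 15.18
tool_pos: [0.6058, -0.0397, 0.0504]
tool_rot: [-1.571, 0.0, 2.953]
contact_force: [-2.3, 1.0, 3.9]
opening: 0.0119
```

Emit:
{"method": "apply_moves", "body": {"plan": [[0,0.0005,0,0,0,0,1],[0,0.001,0,0,0,0,1],[0,0.0015,0,0,0,0,1],[0,0.0015,0,0,0,0,1],[0,0.0015,0,0,0,0,1]]}}

```text
time: 15.8
tool_pos: [0.6058, -0.0397, 0.0492]
tool_rot: [-1.571, 0.0, 2.953]
contact_force: [-3.3, 0.0, 7.6]
opening: 0.0114
```

Emit:
{"method": "apply_moves", "body": {"plan": [[0,0.0004,0,0,0,0,1],[0,0.0007,0,0,0,0,1],[0,0.0007,0,0,0,0,1],[0,0.0007,0,0,0,0,1],[0,0.0007,0,0,0,0,1]]}}

```text
time: 16.42
tool_pos: [0.6058, -0.0397, 0.0487]
tool_rot: [-1.571, 0.0, 2.953]
contact_force: [-3.2, 0.2, 10.0]
opening: 0.0121
```

A firm 10 to 11 N press was held. Now I'll ease off, open and rise.

Emit:
{"method": "apply_moves", "body": {"plan": [[0,-0.001,0,0,0,0,1],[0,-0.0025,0,0,0,0,1],[0,-0.0025,0,0,0,0,0.3],[0,-0.0025,0,0,0,0,0.3],[0,-0.0025,0,0,0,0,0.3]]}}

```text
time: 17.05
tool_pos: [0.6057, -0.0397, 0.0501]
tool_rot: [-1.571, -0.0, 2.953]
contact_force: [-0.8, 1.1, 0.1]
opening: 0.0317
```

Emit:
{"method": "apply_moves", "body": {"plan": [[0,0,0,0,0,0,0.3],[0,-0.02,0,0,0,0,0.3],[0,-0.06,0,0,0,0,0.3],[0,-0.1,0,0,0,0,1],[0,-0.1,0,0,0,0,1]]}}

```text
time: 17.68
tool_pos: [0.6077, -0.04, 0.1541]
tool_rot: [-1.571, 0.007, 2.953]
contact_force: [0.6, -0.9, -1.0]
opening: 0.0168
```

Run:
```python
from h import *
[cams.read_camera('wrist') for _ in range(6)]
T,s=tool();im=cams.read_camera('wrist');np.save('Tw8.npy',T);cv2.imwrite('pics/w8.png',im)
go(F(-.045,0,.13),169.15); go(F(-.0485,0,.092),169.15)
cv2.imwrite('pics/c8.png',cv2.resize(im[100:400,120:520],None,fx=2,fy=2,interpolation=2))
```

```text
t 18.02 pos [ 0.6052 -0.0397  0.1493] F [-0.3 -0.2  0.5] op 0.0
shift [0.0438 0.0194 0.0003] turn [-0.   0.   0.1]
t 18.02 pos [ 0.6052 -0.0397  0.1493] F [-0.3 -0.2  0.5] op 0.0
shift [0.0473 0.0574 0.0003] turn [-0.   0.   0.1]
```

View pics/c8.png

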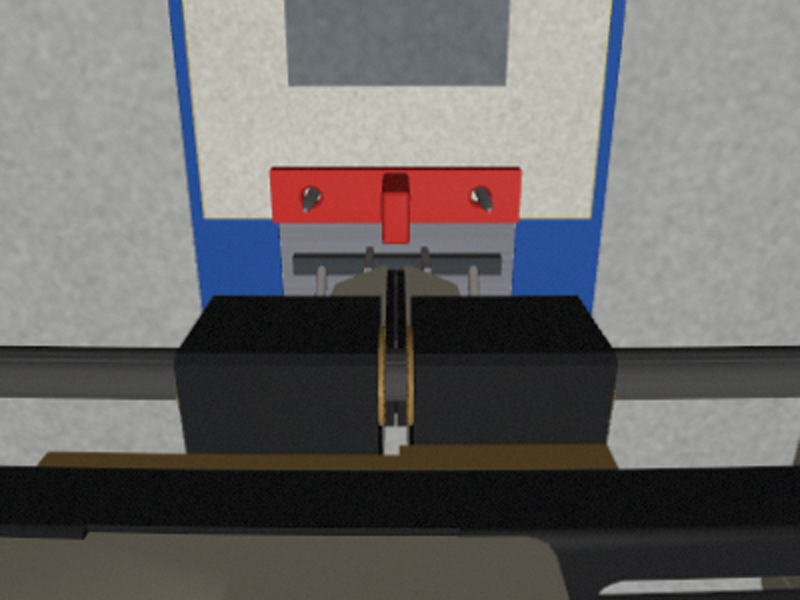

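The bar lies flat and both posts come up through its holes, at crop (311,197) and (482,197). The fingers are closed. I'll bring the tips down between the posts and the raised lever, then sweep along the lever's arc.

Emit:
{"method": "apply_moves", "body": {"plan": [[0.02,0,0,0,0,0,1],[0.0428,0,0,0,0,0,1],[0.0428,0.02,0,0,0,0,1],[0.0428,0.04,0,0,0,0,1],[0.0428,0.048,0,0,0,0,1]]}}

```text
time: 18.65
tool_pos: [0.5629, -0.0315, 0.1009]
tool_rot: [-1.571, -0.003, 2.953]
contact_force: [-0.3, 0.1, -0.8]
opening: 0.0004
```

Emit:
{"method": "apply_moves", "body": {"plan": [[0,0,0,0,0,0,1],[0.003,0,0,0,0,0,1],[0.008,0,0,0,0,0,1],[0.013,0.001,0,0,0,0,1],[0.018,0.002,0,0,0,0,1]]}}

```text
time: 19.27
tool_pos: [0.5495, -0.029, 0.102]
tool_rot: [-1.571, 0.01, 2.952]
contact_force: [11.3, -1.5, -3.5]
opening: 0.0006
```

```bash
python3 -c "
from h import *
go(F(-.0778,0,.0897),169.15)"
```

```text
t 19.27 pos [ 0.5495 -0.029   0.102 ] F [11.3 -1.5 -3.5] op 0.0006
shift [0.0201 0.0121 0.0002] turn [ 0.   0.  -0.6]
```

Emit:
{"method": "apply_moves", "body": {"plan": [[0.004,0.002,0,0,0,0,1],[0.008,0.004,0,0,0,0,1],[0.012,0.006,0,0,0,0,1],[0.016,0.009,0,0,0,0,1],[0.02,0.012,0,0,0,0,1]]}}

```text
time: 19.9
tool_pos: [0.5311, -0.0255, 0.0915]
tool_rot: [-1.571, 0.013, 2.952]
contact_force: [9.3, -1.4, 6.2]
opening: 0.0004
```

```bash
python3 -c "
from h import *
go(F(-.0867,0,.0807),169.15)"
```

```text
t 19.9 pos [ 0.5311 -0.0255  0.0915] F [ 9.3 -1.4  6.2] op 0.0004
shift [0.0102 0.0107 0.0002] turn [-0.   0.  -0.8]
```

Emit:
{"method": "apply_moves", "body": {"plan": [[0.003,0.003,0,0,0,0,1],[0.006,0.006,0,0,0,0,1],[0.008,0.009,0,0,0,0,1],[0.01,0.012,0,0,0,0,1],[0.012,0.015,0,0,0,0,1]]}}

```text
time: 20.52
tool_pos: [0.515, -0.0224, 0.074]
tool_rot: [-1.571, 0.002, 2.953]
contact_force: [1.2, -0.1, 0.9]
opening: 0.0002
```

```bash
python3 -c "
from h import *
go(F(-.100,0,.060),169.15)"
```

```text
t 20.52 pos [ 0.515  -0.0224  0.074 ] F [ 1.2 -0.1  0.9] op 0.0002
shift [0.0071 0.0139 0.0002] turn [-0.   0.  -0.1]
```

The force has dropped away, which suggests the lever passed over centre. I'll follow it down and press gently.

Emit:
{"method": "apply_moves", "body": {"plan": [[0.004,0.006,0,0,0,0,1],[0.008,0.013,0,0,0,0,1],[0.012,0.02,0,0,0,0,1],[0.012,0.025,0,0,0,0,1],[0.012,0.026,0,0,0,0,1]]}}

```text
time: 21.15
tool_pos: [0.5023, -0.0199, 0.047]
tool_rot: [-1.571, -0.002, 2.953]
contact_force: [-1.2, 0.0, 2.7]
opening: 0.0004
```

Emit:
{"method": "apply_moves", "body": {"plan": [[0,0.001,0,0,0,0,1],[0,0.002,0,0,0,0,1],[0,0.003,0,0,0,0,1],[0,0.003,0,0,0,0,1],[0,0.003,0,0,0,0,1]]}}

```text
time: 21.78
tool_pos: [0.5024, -0.0199, 0.0464]
tool_rot: [-1.571, -0.0, 2.953]
contact_force: [-9.4, 1.2, 21.6]
opening: 0.0001
```

The lever hit a hard stop at 21 N with the tips at 35.4 mm, which matches shut. I'll retreat to the earlier viewing pose and compare with the first closed-state picture.

Emit:
{"method": "apply_moves", "body": {"plan": [[0,-0.02,0,0,0,0,1],[0,-0.07,0,0,0,0,1],[-0.007,-0.13,0,0,0,0,1],[-0.014,-0.18,0,0,0,0,0.2],[-0.014,-0.202,0,0,0,0,0.2]]}}

```text
time: 22.4
tool_pos: [0.5182, -0.023, 0.2501]
tool_rot: [-1.571, 0.006, 2.953]
contact_force: [-0.5, 0.7, -1.4]
opening: 0.0162
```

Emit:
{"method": "apply_moves", "body": {"plan": [[0,0,0,0,0,0,0.2],[0,0,0,0,0,0,0.2],[0,0,0,0,0,0,0.2],[0,0,0,0,0,0,0.2],[0,0,0,0,0,0,0.2]]}}

```text
time: 23.02
tool_pos: [0.5165, -0.0226, 0.246]
tool_rot: [-1.571, -0.001, 2.953]
contact_force: [-0.4, 0.1, -1.4]
opening: 0.0369
```

Run:
```python
from h import *
T,s=tool();im=cams.read_camera('wrist');cv2.imwrite('pics/w9.png',im);print(s['tool_pos'],s['contact_force'])
T2=np.load('Tw2.npy');a=cv2.imread('pics/w2.png')
g=lambda i:cv2.cvtColor(i,cv2.COLOR_BGR2GRAY)
# shut-state appearance of lever/rings base: template match w2 lever+hinge region in new image, with predicted shift
for n,(x,y,w,h) in dict(lever=(305,128,28,72),archL=(276,118,16,28),archR=(346,118,16,28),plate=(270,115,100,45)).items():
    r=cv2.matchTemplate(g(im)[y-12:y+h+12,x-12:x+w+12],g(a)[y:y+h,x:x+w],cv2.TM_CCOEFF_NORMED);_,v,_,l=cv2.minMaxLoc(r);print(n,round(v,3),l[0]-12,l[1]-12)
p=F(-.11,0,.036);print('predicted shift',proj('wrist',[p],T)-proj('wrist',[p],T2))
M=mask(im,'red');M[:, :240]=0;M[:,400:]=0;M[:70]=0;M[150:]=0
cs,_=cv2.findContours(M,0,2);c=max(cs,key=cv2.contourArea);print('bar bbox',cv2.boundingRect(c),'rect',cv2.minAreaRect(c))
x,y,w,h=cv2.boundingRect(c);cr=[[x,y],[x+w,y]]
P=plane('wrist',[[x,y],[x+w,y]],.034,T);print('far edge in file frame (expect .013,+-.059)',[((q[:2]-O)@ux,(q[:2]-O)@uy) for q in P])
to=cams.read_camera('top');t0=cv2.imread('pics/top0.png')
for n,(x,y,w,h) in dict(rack=(150,100,56,40),bottle=(422,100,36,36),stamp=(178,194,20,22),lever=(290,150,46,46)).items():
    r=cv2.matchTemplate(g(to)[y-8:y+h+8,x-8:x+w+8],g(t0)[y:y+h,x:x+w],cv2.TM_CCOEFF_NORMED);_,v,_,l=cv2.minMaxLoc(r);print(n,round(v,3),l[0]-8,l[1]-8)
```

```text
[ 0.5164826  -0.02261877  0.24602578] [-0.44531054  0.06437814 -1.42918043]
lever 0.96 -1 0
archL 0.93 -2 0
archR 0.993 -1 0
plate 0.964 -1 0
predicted shift [[-0.66826624  0.57936637]]
bar bbox (268, 89, 100, 24) rect ((317.5, 100.5), (23.0, 99.0), 90.0)
far edge in file frame (expect .013,+-.059) [(np.float64(0.012564647150956955), np.float64(0.05679577176653951)), (np.float64(0.012586891065539224), np.float64(-0.06005115098759337))]
rack 0.999 0 0
bottle 0.999 0 0
stamp 0.999 0 0
lever 0.549 -6 -8
```

The lever and both rings look the same as in the first closed-state picture, the bar is in place, and the other objects haven't moved. The top-view lever match fails, most likely because the gripper is now over the file. Handing in.

```bash
python3 -c "
from cell import robot
print(robot.hand_in())"
```

```text
the job is handed in; nothing more can be done
None
```

The job is done and handed in at about 23 s; no verdict was reported.

**What I did**
- **Lever up:** I lifted it to about 1.15 rad by the grip, and the rings swung open.
- **Bar:** I picked the middle-sized red bar (118 mm) and threaded it over both posts with almost no side force. I felt the paper at about 26 mm and pressed to about 10 N, held for about half a second, then let go.
- **Lever down:** I swept it down with closed fingers until it snapped over. A gentle press of about 22 N met the hard stop at the shut height.

**Last checks**
- **Lever and rings:** the wrist picture matches the first closed-state picture (correlation 0.93–0.99, within 1–2 pixels).
- **Bar:** it lies square, with its far edge at x 12.6 mm in the file's frame (13 expected). It measured about 1.6 mm off sideways, which is about what the wrist camera's 1.9 mm error accounts for.
- **Other objects:** the rack, bottle and stamp did not move in the top view.

**Disagreements**
- **Wrist camera error:** it read about 1.9 mm too far sideways compared with the jaws and the top camera, so I corrected for that before threading.
- **Failed check:** the top-view lever match was poor (0.55), most likely because the gripper was over the file.

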